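# Set up a fossil slice for viewing

### The arm

A 6-joint arm with a two-finger parallel gripper is mounted at the origin on the work surface. World frame = base frame: x ahead of the robot, y to its left, z up, the work surface at z = 0. Lengths are in mm, angles in rad, forces in N, time in s.
With the tool pointing down it reaches from about 325 to 900 mm from the base axis. Payload 6.1 kg.
Tool frame: the origin (TCP) lies at the very end of the fingers, on their centre line; the grasp point (between the pads) lies 19 mm behind it (arm.grasp_offset is the distance from the TCP to the grasp point, in mm); z points along the fingers, y is the line along which they close (so a half turn about z gives the same grasp; the last joint's range is limited). The gripper opens to 85 mm and grips with 20 to 120 N. Pads are 22 mm wide; open, the fingers measure 114 mm over their backs; the gripper's body (76 mm by 85 mm) begins 54 mm behind the grasp point. The pads swing forward as they close: fully open they stand 13 mm farther back than shut.
Start: joints at [-1.297, 0.22, 1.526, -0, 1.395, -0.126], TCP at [243.264, -575.707, 231.3] pointing down, gripper open.
Joint ranges: [-2.98, 2.98], [-0.91, 2.08], [0.09, 2.57], [-1.24, 4.39], [0.2, 2.65], [-2.68, 2.68]. Speed limits (rad/s): [2.57, 2.57, 3.01, 3.14, 3.14, 3.14].

### API

Orientations are given as a unit quaternion [x, y, z, w].
In Python, from rig import arm gives the robot as it stands.
- The arm moves only by the tool arm_command, never from a script. Its argument "rows" is text: rows parted by semicolons, each of 5 numbers parted by spaces: the shift along the tool's x, y, z scaled (see below), then the turn about the tool's z scaled (see below), then the closure, from 0 (fully open) to 1 (shut). A call has exactly 5 rows; each row shifts and turns the commanded pose from where the row before left it, along the tool's axes as they then stand; what a row does not reach is not made up. The controller multiplies each number of a shift by 0.04 m and each number of a turn by 6 degrees. A row lasts 1/10 s, in which the tool goes at most 50 mm and 8.59 degrees, less where a joint would pass 70% of its speed; a pose out of reach is approached as far as the arm can. A call with a number of a shift or a turn outside -1 to 1 is refused whole. A call with a gripper value outside its range is refused whole. The fingers move at their own pace and stop on an object; the grip force is fixed at half the most. Time passes only in rows, so rows that do not move let the fingers close, or fill a call up. It gives the time, the measured TCP pose, the force, the opening and the grip force at its end, in the units of the state.
- arm.read_state(): the state, without advancing time (a new reading comes with each control period).
- arm.get_image(name): name is "scene" or "top" or "wrist"; returns the picture (384x512x3 uint8, red, green, blue); there is no depth.
- arm.camera_params(name): a dict with "vfov" (degrees; the focal length in pixels is half the picture's height over the tangent of half this angle, whatever the lens; pixels are square), "cx", "cy" (the principal point, pixels), "world_to_cam" (4x4, takes a point from world to camera coordinates). Camera axes: x right, y down, z forward; pixel columns grow to the right and rows downward; lengths in mm; the calibration is good to about 2 mm. A picture is of the moment at which its call begins: read the wrist's pose just before it. camera_params takes no time and is no camera call; for the wrist camera it gives the pose at the moment of the call.
- arm.sign_off(): hands the job in; it is judged then, once.
The state is a dict: "clock": time; "joints": joint angles; "joint_velocities": joint speeds; "effort": joint torques, N m; "tool_pos": TCP position; "eef_rot": TCP orientation; "wrist_force": force on the tool from outside, world axes, zero at the start; "ft_torque": the same for the moment, N m; "width": opening from 0.0 (shut) to 1.0 (fully open); "finger_force": force on a finger pad.
Only numpy, scipy, OpenCV 4.12 (cv2) and the standard library are available. Lean on these libraries where they do the work, as an engineer would, in place of code of your own. Each camera call takes 0.05 s, during which the arm holds its last target. There are 200 camera calls.

### The job

Lay the cork disc on the middle of the round steel plate and the smaller stone slice centred on top of it. Take the clip-on lamp from its little stand and clip it on to the top edge of the plywood screen, pushed fully down and upright, straight behind the middle of the plate, with the lamp head on the plate's side. Leave the pot, fossil, bottle and brush where they are.

Things in the scene. Friction and masses are not known exactly. Their poses are not given: they have to be found in the camera images.
- cork: Cork disc, loose, lying flat on the mat: diameter 56, 16 thick. Origin: centre of its underside, z up.
- slice: Polished pale stone disc (the slice), loose, lying flat on the mat: diameter 44, 13 thick. Origin: centre of its underside, z up.
- plate: Fixed round steel plate in front of the screen: diameter 84, flat top 18 above the table. Origin: centre of its underside. Its axes are parallel to the screen's; the screen stands 75 away in its +x direction.
- screen: Fixed upright plywood board 8 thick (its x), 240 long (its y), top edge 100 above the table; origin on the table under its middle. Its -x side faces the plate. Behind (+x) a steel foot reaches 42 out, 10 high, with gussets to 50 high at y = +-85; at y = +112 a 10-diameter post stands 160 high. The clip goes within y = +-45.
- screen_edge (a point): Middle of the screen's top edge; axes as screen.
- stand: Fixed parking stand: wooden foot 70 x 60 x 12 with an upright fin 3.8 thick (along x), 44 long (along y), top 75 above the table. Origin: centre of its underside. The clip starts astride the fin with the jaws down, its axes parallel to the stand's.
- clamp: Loose lamp clip, 96 g, like a big clothes peg: two arms geared alike on a sprung hinge. Origin on the hinge line (its y axis); z up to the handles, jaws down, lamp towards -x, none of it above z = 0. A cross bar with its underside at z = -16 stops the clip on an edge it straddles. 40 wide in y.
- jaw_front (a joint): Angle by which each arm of the clip is open: 0 shut, 0.32 fully open; about 0.05 when shut on the 8 screen. As the handles are let go, opening fingers can drag the clip some mm up the board; it can be pushed down again with about 10 N.
- clamp_grip (a point): Point midway between the two handle bars (26 long along y, 10 diameter), 38 above the hinge line. At rest they measure 50 over their outsides in x, at z = +36; squeezed to 25 (about 8 N, a hard stop) they open the jaws and stand at z = +40.
- clamp_jaw (a point): Point midway between the jaw pads, 31 below the hinge line. Pads 24 wide (y), from z = -22 to -40 in the clip's frame, about 4 apart at rest; fully open 17 apart at their tops and 28 at their tips.
- clamp_lamp (a point): Centre of the clip's lamp head, a black drum of diameter 28, 18 high, at (-54, 12, -9) in the clip's frame.
- mat: Fixed black rubber mat 220 x 220 x 4; discs, pot and fossil stand on it. Origin: centre of its underside.
- pot: Small white lidded pot, loose, diameter 47, 48 high, on the mat; leave alone. Origin: centre of its underside.
- fossil: Brown coiled fossil, loose, round, diameter 54, 20 high, on the mat; leave alone. Origin: centre of its underside.
- bottle: Clear water bottle, loose, diameter 64, 200 high; leave alone. Origin: centre of its underside.
- brush: Brush lying on the table, loose, 150 long (along x), under 25 high; leave alone. Origin: near its middle, on its underside.

How it is judged (in metres and radians):
At the end, for the whole second after the job is handed in: Cork flat on the plate, slice flat on the cork, each within 8 mm of centre; clip shut on the screen's top edge, gripping, jaw centre 8 mm or more below it, upright and square within 0.2 rad, within 15 mm of straight behind the plate, lamp on the plate's side; all at rest (horizontal distance between cork and plate below 0.008 m and z of cork in the frame of plate between 0.015 and 0.021 m and angle between each of cork, slice's own z axis and vertical below 0.1 rad and horizontal distance between slice and cork below 0.008 m and z of slice in the frame of cork between 0.013 and 0.019 m and x of clamp_jaw in the frame of screen between -0.005 and 0.005 m and z of clamp_jaw in the frame of screen between 0.07 and 0.092 m and y of clamp_jaw in the frame of plate between -0.015 and 0.015 m and x of clamp_lamp in the frame of screen below -0.035 m and angle between the y axis of clamp and the y axis of screen, either way round below 0.2 rad and angle between clamp's own z axis and vertical below 0.2 rad and value of joint jaw_front between 0.02 and 0.12 rad and contact force between clamp and screen above 2 N and linear speed of each of clamp, cork, slice below 0.02 m/s); the robot touches nothing.
It fails at once if a bystander (pot) is shifted more than 30 mm (distance of pot from where it was at the start of the episode above 0.03 m).
It fails at once if a bystander (fossil) is shifted more than 30 mm (distance of fossil from where it was at the start of the episode above 0.03 m).
It fails at once if a bystander (bottle) is shifted more than 30 mm (distance of bottle from where it was at the start of the episode above 0.03 m).
It fails at once if a bystander (brush) is shifted more than 30 mm (distance of brush from where it was at the start of the episode above 0.03 m).
It fails at once if the pot or the bottle is tipped over (angle between any of pot, bottle's own z axis and vertical above 0.5 rad).
It also fails if it takes over 72 s, if anything falls off the work surface, if the arm or the gripper's body presses on something with over 40 N, if the wrist force passes 120 N, or if a joint passes its speed limit or range.

## Working session

There is one attempt and no reset: what is moved stays moved. The work goes in short steps, Python scripts to look and compute and a tool call to move; the robot and the scene stay as the last step left them, time stands still between calls to the robot, and variables do not carry over. Pictures are saved under pics/ and viewed, at most 10 in all, crops included, and the job is handed in when it is done.

Besides the shell and the picture viewer there is one more tool, called after "Emit:" by a JSON object that holds its "fn" and its "kwargs", one argument or row to a line. arm_command: Moves the arm, as the interface text tells. Shifts and turns lie within -1 to 1; 1 stands for 0.04 m of shift or 6 degrees of turn. Its arguments: {"type":"object","properties":{"rows":{"type":"string"}},"required":["rows"]}

```bash
mkdir -p pics; ls; python3 - <<'E'
from rig import arm
import cv2,numpy as np
print(arm.read_state())
for n in("top","scene"):
    im=arm.get_image(n);cv2.imwrite(f"pics/{n}0.png",im[:,:,::-1])
    p=arm.camera_params(n);print(n,p)
    cv2.imwrite(f"pics/{n}0b.png",cv2.resize(im[:,:,::-1],(800,600),interpolation=cv2.INTER_CUBIC))
E
```

```text
pics
{'clock': 0.0, 'joints': array([-1.29710350e+00,  2.21253283e-01,  1.52761959e+00, -1.81021131e-05,
        1.39471686e+00, -1.26101213e-01]), 'joint_velocities': array([-0.00158175, -0.00093156,  0.00082667,  0.00090455, -0.00027301,
        0.00061993]), 'effort': array([-4.10447262e-05, -4.96896672e+01, -3.89397061e+01, -3.43189358e-04,
        1.10714638e-02, -2.16521244e-05]), 'tool_pos': array([ 243.0900209 , -575.11847843,  230.17794584]), 'eef_rot': array([ 9.80086226e-01,  1.98569868e-01, -8.25065808e-05, -9.95166825e-04]), 'wrist_force': array([ 0.84290669, -0.32358434, -0.77359591]), 'ft_torque': array([0.03342967, 0.02405858, 0.00226169]), 'finger_force': 0.0, 'width': 1.004710807121016}
top {'vfov': 56.756561792950905, 'cx': 255.17138815288436, 'cy': 188.73339977556117, 'world_to_cam': array([[-1.74944729e-02, -9.99846582e-01, -8.69798134e-04,
         1.48425947e+00],
       [-9.96425986e-01,  1.75065103e-02, -8.26364059e-02,
         5.27139725e+02],
       [ 8.26389551e-02, -5.78990902e-04, -9.96579384e-01,
         1.08743936e+03],
       [ 0.00000000e+00,  0.00000000e+00,  0.00000000e+00,
         1.00000000e+00]])}
scene {'vfov': 48.416558140350894, 'cx': 255.93653576763032, 'cy': 190.79825867996038, 'world_to_cam': array([[ 3.05121916e-02,  9.99344299e-01, -1.94930344e-02,
         2.25000701e+01],
       [ 7.20126701e-01, -3.55033030e-02, -6.92933655e-01,
        -3.38097252e+02],
       [-6.93171364e-01,  7.10546986e-03, -7.20737797e-01,
         1.45888500e+03],
       [ 0.00000000e+00,  0.00000000e+00,  0.00000000e+00,
         1.00000000e+00]])}
```

View pics/top0b.png

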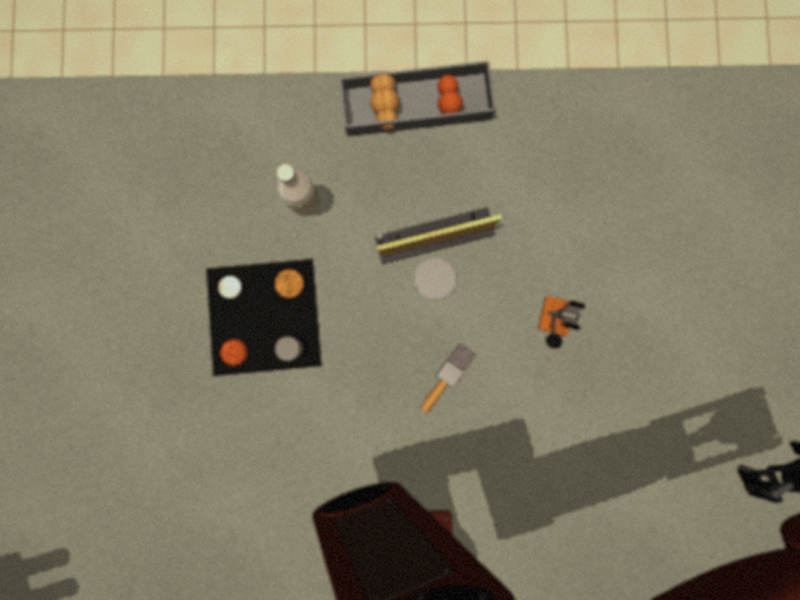

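View pics/scene0b.png

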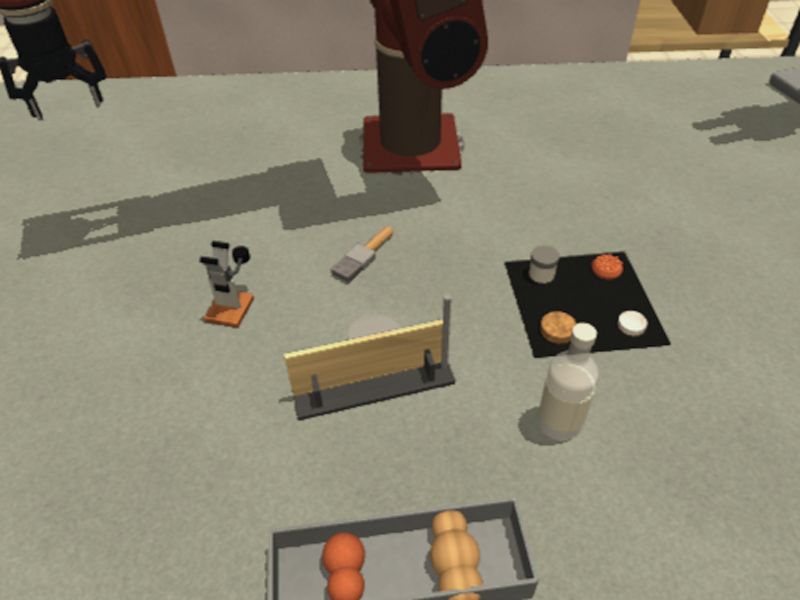

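The top view shows the slice (230,287), cork (289,283), fossil (233,352) and pot (287,348) on the mat. The plate is at (435,279), the screen's top edge runs (378,248)-(500,218), and the stand with its clip is near (560,318). These are in the 800x600 scaling.

```bash
cat > h.py <<'E'
from rig import arm
import cv2,numpy as np
from scipy.spatial.transform import Rotation as R
def K(p):
    f=192/np.tan(np.radians(p["vfov"])/2); return np.array([[f,0,p["cx"]],[0,f,p["cy"]],[0,0,1]])
def back(p,u,v,z):
    T=np.array(p["world_to_cam"]); c=-T[:3,:3].T@T[:3,3]
    d=T[:3,:3].T@np.linalg.solve(K(p),[u,v,1]); return c+d*(z-c[2])/d[2]
def proj(p,X):
    T=np.array(p["world_to_cam"]); q=K(p)@(T[:3,:3]@np.array(X,float)+T[:3,3]); return q[:2]/q[2]
def blob(im,u,v,tol=28,r=40):
    m=np.zeros((im.shape[0]+2,im.shape[1]+2),np.uint8)
    g=cv2.medianBlur(im,3)
    cv2.floodFill(g.copy(),m,(int(u),int(v)),0,(tol,)*3,(tol,)*3,4|cv2.FLOODFILL_MASK_ONLY|cv2.FLOODFILL_FIXED_RANGE|(255<<8))
    M=cv2.moments(m[1:-1,1:-1],True); return M['m10']/M['m00'],M['m01']/M['m00'],M['m00']
def plan(xyz,yaw=None):
    """shift in tool axes, in units of the move tool (40 mm / 6 deg)"""
    s=arm.read_state(); r=R.from_quat(s["eef_rot"])
    d=r.inv().apply(np.array(xyz)-s["tool_pos"])/40
    yd=r.apply([0,1,0]); cy=np.degrees(np.arctan2(yd[1],yd[0]))
    t=None if yaw is None else -((yaw-cy+90)%180-90)/6
    print("shift units",d.round(3),"tool y azimuth",cy.round(2),"turn units",t, "tilt", r.apply([0,0,1]).round(4))
E
python3 - <<'E'
from h import *
im=cv2.imread("pics/top0.png");p=arm.camera_params("top");k=.64
for n,u,v,z in(("slice",230,287,17),("cork",289,283,20),("fossil",233,352,24),("pot",287,348,52),("plate",435,279,18),("bottlecap",286,172,200)):
    b=blob(im,u*k,v*k);print(n,np.round(b,1),back(p,b[0],b[1],z).round(1))
for n,u,v,z in(("edgeL",378,248,100),("edgeR",500,218,100),("barA",583,305,120),("barB",570,331,120),("foot1",547,297,12),("foot2",541,332,12),("foot3",566,336,12),("lamp",554,341,100)):
    print(n,back(p,u*k,v*k,z).round(1))
a=im[170:235,330:390];b=im[128:195,232:330]
q=cv2.imread("pics/scene0.png")[140:215,110:310]
f=lambda x,s:cv2.resize(x,None,fx=s,fy=s,interpolation=cv2.INTER_CUBIC)
o=np.zeros((600,800,3),np.uint8)
for x,s,r,c in((a,5,0,0),(b,4,0,310),(q,3.5,330,0)):
    y=f(x,s)[:600-r,:800-c];o[r:r+y.shape[0],c:c+y.shape[1]]=y
cv2.imwrite("pics/crop0.png",o)
E
```

```text
slice [147.1 183.   96. ] [551.5 331.1  17. ]
cork [184.5 180.9 213. ] [555.7 213.2  20. ]
fossil [148.3 224.8 139. ] [421.  324.3  24. ]
pot [183.5 222.8 157. ] [425.6 209.9  52. ]
plate [ 307.4  215.9 4036. ] [ 439.6 -168.7   18. ]
bottlecap [182. 110.  69.] [726.4 183.8 200. ]
edgeL [609.2  29.4 100. ]
edgeR [ 662.1 -200.4  100. ]
barA [ 494.6 -342.1  120. ]
barB [ 447.9 -316.5  120. ]
foot1 [ 518.4 -306.3   12. ]
foot2 [ 448.3 -291.5   12. ]
foot3 [ 439.4 -341.3   12. ]
lamp [ 430.3 -292.4  100. ]
```

View pics/crop0.png

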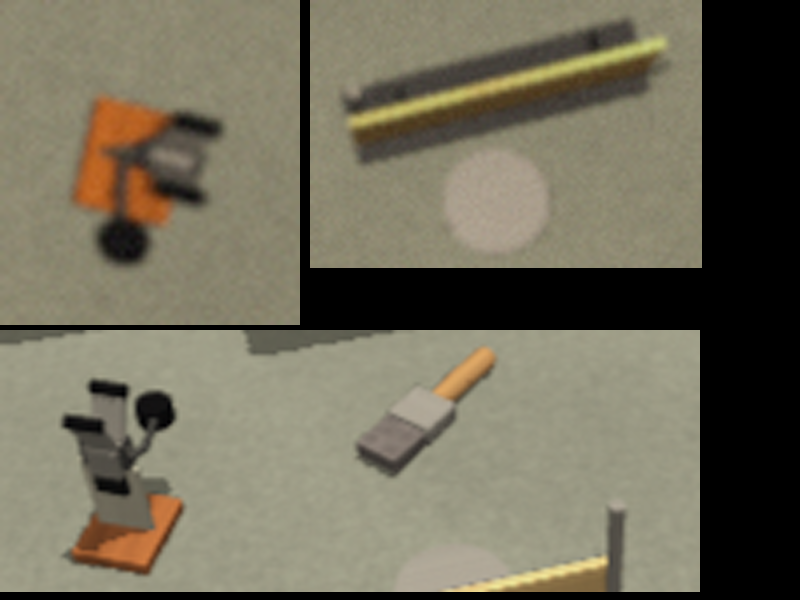

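The crop shows the plate centred near native (278.7,178). The clip handles are at about native (369,195) and (366,208), and the lamp is at about (354.5,218). I'll go above the plate first for a wrist view.

```bash
python3 - <<'E'
from h import *
p=arm.camera_params("top")
P=back(p,278.7,178,18);print("plate",P)
print("bars",back(p,369.4,195,127),back(p,366,208,127),"lamp",back(p,354.5,218,82))
print("edge",back(p,232+(350-310)/4,128+125/4,100),back(p,232+(666-310)/4,128+43/4,100))
plan([P[0]-20,P[1],250],-77)
E
```

```text
plate [559.91123661 -82.2062819   18.        ]
bars [ 494.98168374 -329.36091025  127.        ] [ 458.56184455 -318.19651012  127.        ] lamp [ 430.93840364 -297.24030112   82.        ]
edge [607.66445913  29.23734707 100.        ] [ 664.34119819 -203.3976846   100.        ]
shift units [11.632 -8.465 -0.475] tool y azimuth -67.1 turn units 1.650796548878257 tilt [-5.0e-04  1.7e-03 -1.0e+00]
```

Emit:
{"fn": "arm_command", "kwargs": {
  "rows": "0.83 -0.6 -0.1 0 0;0.83 -0.6 -0.1 0 0;0.83 -0.6 -0.1 0 0;0.83 -0.6 -0.1 0 0;0.83 -0.6 -0.1 0 0"
}}

```text
clock: 0.6
tool_pos: [349.9, -398.9, 250.9]
eef_rot: [0.98, 0.198, -0.0, -0.0]
wrist_force: [1.3, 0.2, 0.2]
width: 1.004
finger_force: 0.0
```

Emit:
{"fn": "arm_command", "kwargs": {
  "rows": "0.83 -0.6 0 0 0;0.83 -0.6 0 0 0;0.83 -0.6 0 0 0;0.83 -0.6 0 0 0;0.83 -0.6 0 0 0"
}}

```text
clock: 1.1
tool_pos: [456.1, -223.7, 251.0]
eef_rot: [0.98, 0.199, -0.0, -0.0]
wrist_force: [-0.1, 0.3, 0.4]
width: 0.999
finger_force: 0.0
```

Emit:
{"fn": "arm_command", "kwargs": {
  "rows": "0.83 -0.6 0 0 0;0.83 -0.6 0 0 0;0.83 -0.6 0 0 0;0.83 -0.6 0 0.8 0;0 0 0 0.8 0"
}}

```text
clock: 1.6
tool_pos: [542.0, -81.0, 250.8]
eef_rot: [0.993, 0.117, 0.0, -0.001]
wrist_force: [0.0, -0.8, -0.9]
width: 0.999
finger_force: 0.0
```

```bash
python3 - <<'E'
from h import *
import json
s=arm.read_state();p=arm.camera_params("wrist");im=arm.get_image("wrist")
cv2.imwrite("pics/w1.png",im[:,:,::-1]);json.dump({k:np.array(v).tolist() for k,v in p.items()},open("w1.json","w"))
T=np.array(p["world_to_cam"]);print(s["clock"],s["tool_pos"],s["wrist_force"],-T[:3,:3].T@T[:3,3],T[:3,:3].round(3),p["vfov"])
plan([540,-82,250],-77)
E
```

```text
1.6 [542.02135333 -80.99359308 250.76537827] [ 0.01105807 -0.84469414 -0.91134262] [613.82230749 -63.92398525 392.97843383] [[ 0.232 -0.973 -0.001]
 [-0.931 -0.222  0.289]
 [-0.282 -0.066 -0.957]] 65.33049557643037
shift units [-0.024 -0.025  0.016] tool y azimuth -76.89 turn units 0.018838207568033265 tilt [-1.e-03  7.e-04 -1.e+00]
```

View pics/w1.png

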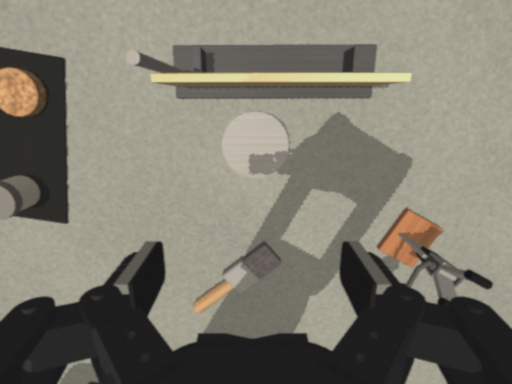

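The wrist view has the plate at about (255,145). The screen's top edge runs (152,76)-(411,77), the cork is at (20,92), and the stand is at about (410,237). Next I'll fit these.

```bash
python3 - <<'E'
from h import *
import json
im=cv2.imread("pics/w1.png");p=json.load(open("w1.json"))
hsv=cv2.cvtColor(im,cv2.COLOR_BGR2HSV)
for c in (180,240,300,360): print(c,[tuple(im[r,c]) for r in range(70,88)][::1])
# plate: bounds by scan along rows/cols
sat=hsv[:,:,1].astype(int)
b=im.astype(int);g=b[:,:,1]-b[:,:,2]   # green-red: mat/table greenish vs plate pinkish
print("row145",[(c,g[145,c]) for c in list(range(216,228))+list(range(282,296))])
m=((g<0)&(b.sum(2)>240)).astype(np.uint8);m=cv2.medianBlur(m,5)
sub=np.zeros_like(m);sub[105:185,215:300]=m[105:185,215:300]
n,l,st,ce=cv2.connectedComponentsWithStats(sub);i=1+st[1:,4].argmax();print(st[i],ce[i])
cn=max(cv2.findContours((l==i).astype(np.uint8),0,1)[0],key=len);e=cv2.fitEllipse(cv2.convexHull(cn));print(e)
print("plate",back(p,*e[0],18), "diam chk",e[1])
E
```

```text
180 [(np.uint8(72), np.uint8(76), np.uint8(80)), (np.uint8(70), np.uint8(76), np.uint8(80)), (np.uint8(84), np.uint8(104), np.uint8(115)), (np.uint8(120), np.uint8(162), np.uint8(178)), (np.uint8(149), np.uint8(206), np.uint8(218)), (np.uint8(156), np.uint8(216), np.uint8(224)), (np.uint8(157), np.uint8(216), np.uint8(224)), (np.uint8(158), np.uint8(217), np.uint8(224)), (np.uint8(159), np.uint8(217), np.uint8(224)), (np.uint8(159), np.uint8(218), np.uint8(224)), (np.uint8(158), np.uint8(217), np.uint8(223)), (np.uint8(142), np.uint8(197), np.uint8(210)), (np.uint8(100), np.uint8(136), np.uint8(151)), (np.uint8(70), np.uint8(94), np.uint8(109)), (np.uint8(66), np.uint8(88), np.uint8(102)), (np.uint8(69), np.uint8(89), np.uint8(101)), (np.uint8(76), np.uint8(89), np.uint8(97)), (np.uint8(86), np.uint8(92), np.uint8(96))]
240 [(np.uint8(93), np.uint8(98), np.uint8(101)), (np.uint8(92), np.uint8(99), np.uint8(104)), (np.uint8(106), np.uint8(127), np.uint8(138)), (np.uint8(135), np.uint8(179), np.uint8(194)), (np.uint8(156), np.uint8(215), np.uint8(221)), (np.uint8(162), np.uint8(221), n
[... 2404 characters left out ...]
, (224, np.int64(-8)), (225, np.int64(-8)), (226, np.int64(-9)), (227, np.int64(-9)), (282, np.int64(-8)), (283, np.int64(-9)), (284, np.int64(-9)), (285, np.int64(-9)), (286, np.int64(-9)), (287, np.int64(-8)), (288, np.int64(-6)), (289, np.int64(-4)), (290, np.int64(-3)), (291, np.int64(-3)), (292, np.int64(-3)), (293, np.int64(-3)), (294, np.int64(-3)), (295, np.int64(-3))]
[ 215  105   85   80 6800] [257.  144.5]Traceback (most recent call last):
  File "<stdin>", line 13, in <module>
cv2.error: OpenCV(4.12.0) /io/opencv/modules/imgproc/src/shapedescr.cpp:361: error: (-201:Incorrect size of input array) There should be at least 5 points to fit the ellipse in function 'fitEllipseNoDirect'
```

```bash
cat >> h.py <<'E'
def ell(mask,box):
    r0,r1,c0,c1=box; sub=np.zeros(mask.shape,np.uint8); sub[r0:r1,c0:c1]=mask[r0:r1,c0:c1]
    sub=cv2.medianBlur(sub,5)
    n,l,st,ce=cv2.connectedComponentsWithStats(sub);i=1+st[1:,4].argmax()
    cn=max(cv2.findContours((l==i).astype(np.uint8),0,1)[0],key=len)
    return cv2.fitEllipse(cv2.convexHull(cn))
E
python3 - <<'E'
from h import *
import json
im=cv2.imread("pics/w1.png");p=json.load(open("w1.json"))
b=cv2.GaussianBlur(im,(3,3),0).astype(int);g=b[:,:,1]-b[:,:,2]
e=ell((g<=-6)&(b.sum(2)>240),(108,180,217,293));print(e);P=back(p,*e[0],18);print("plate",P)
m=((b[:,:,2]>180)&(b[:,:,2]-b[:,:,0]>45));m[:60]=0;m[95:]=0;m[:,:140]=0;m[:,425:]=0
v,u=np.nonzero(m);print(u.min(),u.max())
k=np.polyfit(u,v,1);print(k)
L=back(p,u.min(),np.polyval(k,u.min()),100);Rr=back(p,u.max(),np.polyval(k,u.max()),100)
d=L-Rr;ln=np.linalg.norm(d);d/=ln;M=(L+Rr)/2
nx=np.array([d[1],-d[0],0]);print("len",ln,"mid",M,"az y",np.degrees(np.arctan2(d[1],d[0])),"plate in screen",(P-M)@nx,(P-M)@d)
E
```

```text
((254.41070556640625, 143.95518493652344), (65.62825012207031, 66.7641830444336), 40.021488189697266)
plate [561.86130938 -78.94586323  18.        ]
150 410
[-1.74680074e-03  7.75867572e+01]
len 238.61406567950698 mid [638.24737188 -84.09418985 100.        ] az y 103.47759494473316 plate in screen -73.0825815858437 22.809473481758292
```

```bash
python3 -c "
from h import *
plan([536,212,250],-76.5)"
```

```text
shift units [ 1.546 -7.206  0.022] tool y azimuth -76.89 turn units -0.06449512576530007 tilt [-1.e-03  7.e-04 -1.e+00]
```

Emit:
{"fn": "arm_command", "kwargs": {
  "rows": "0.2 -0.9 0 0 0;0.2 -0.9 0 0 0;0.2 -0.9 0 0 0;0.2 -0.9 0 0 0;0.2 -0.9 0 0 0"
}}

```text
clock: 2.15
tool_pos: [537.7, 99.8, 251.0]
eef_rot: [0.993, 0.116, -0.0, 0.0]
wrist_force: [1.6, 0.3, -0.0]
width: 0.998
finger_force: 0.0
```

Emit:
{"fn": "arm_command", "kwargs": {
  "rows": "0.2 -0.9 0 0 0;0.2 -0.9 0 0 0;0.15 -0.9 0 0 0;0 0 0 0 0;0 0 0 0 0"
}}

```text
clock: 2.65
tool_pos: [534.3, 209.2, 250.8]
eef_rot: [0.993, 0.117, -0.0, 0.0]
wrist_force: [1.3, 0.1, 0.2]
width: 0.999
finger_force: 0.0
```

```bash
python3 - <<'E'
from h import *
import json
s=arm.read_state();p=arm.camera_params("wrist");im=arm.get_image("wrist")[:,:,::-1]
cv2.imwrite("pics/w2.png",im);json.dump({k:np.array(v).tolist() for k,v in p.items()},open("w2.json","w"))
print(s["clock"],s["tool_pos"],[proj(p,x) for x in([557,215,20],[552,332,17])])
E
```

```text
2.65 [534.32840265 209.16586463 250.78691642] [array([251.55683986, 140.98267192]), array([157.92901609, 122.40780404])]
```

View pics/w2.png

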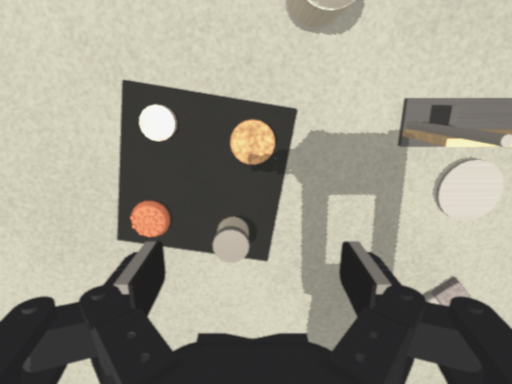

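The cork is at about (252,142) and the slice at (157,122). The pot is at (231,240) and the fossil at (150,218), both clear of the approach.

```bash
python3 - <<'E'
from h import *
import json
im=cv2.imread("pics/w2.png").astype(int);p=json.load(open("w2.json"))
for n,box,z,(u,v) in(("cork",(112,172,222,284),20,(252,142)),("slice",(98,146,133,182),17,(157,122))):
    e=ell(im[:,:,2]>100,box);w=back(p,*e[0],z);print(n,e,w)
    if n=="cork":plan([w[0],w[1],5],-76.5)
E
```

```text
cork ((252.015625, 141.4866180419922), (45.660919189453125, 46.14588165283203), 68.86124420166016) [556.52619224 214.30159138  20.        ]
shift units [ 0.574 -0.019  6.146] tool y azimuth -76.65 turn units -0.024308839397316245 tilt [-7.e-04 -8.e-04 -1.e+00]
slice ((157.0004425048828, 122.35527801513672), (36.68317794799805, 39.461395263671875), 126.55233001708984) [551.79789652 333.1175692   17.        ]
```

Emit:
{"fn": "arm_command", "kwargs": {
  "rows": "0.2 0 1 0 0;0.2 0 1 0 0;0.17 0 1 0 0;0 0 1 0 0;0 0 1 0 0"
}}

```text
clock: 3.2
tool_pos: [557.3, 212.5, 49.9]
eef_rot: [0.993, 0.115, 0.0, 0.0]
wrist_force: [1.0, -0.6, -0.9]
width: 0.999
finger_force: 0.0
```

Emit:
{"fn": "arm_command", "kwargs": {
  "rows": "0 0 0.7 0 0;0 0 0.3 0 0;0 0 0.15 0 0;0 0 0 0 0;0 0 0 0 1"
}}

```text
clock: 3.7
tool_pos: [558.4, 214.5, 7.2]
eef_rot: [0.993, 0.116, 0.001, -0.0]
wrist_force: [-0.0, 0.3, -0.2]
width: 0.857
finger_force: 0.0
```

Emit:
{"fn": "arm_command", "kwargs": {
  "rows": "0 0 0 0 1;0 0 0 0 1;0 0 0 0 1;0 0 0 0 1;0 0 0 0 1"
}}

```text
clock: 4.2
tool_pos: [558.7, 215.0, 7.8]
eef_rot: [0.993, 0.116, 0.002, -0.0]
wrist_force: [-1.3, -0.4, 5.9]
width: 0.623
finger_force: 62.4
```

```bash
python3 -c "
from h import *
plan([564,-78.4,200],-76.5)"
```

```text
shift units [-1.543  7.168 -4.808] tool y azimuth -76.67 turn units -0.02805082859925771 tilt [ 4.e-03  6.e-04 -1.e+00]
```

Emit:
{"fn": "arm_command", "kwargs": {
  "rows": "0 0 -0.3 0 1;0 0 -1 0 1;0 0 -1 0 1;0 0 -1 0 1;0 0 -1 0 1"
}}

```text
clock: 4.7
tool_pos: [556.7, 214.6, 180.3]
eef_rot: [0.993, 0.116, 0.001, -0.0]
wrist_force: [1.4, 1.2, -0.5]
width: 0.625
finger_force: 63.1
```

Emit:
{"fn": "arm_command", "kwargs": {
  "rows": "0 0.5 -0.5 0 1;-0.22 0.95 0 0 1;-0.22 0.95 0 0 1;-0.22 0.95 0 0 1;-0.22 0.95 0 0 1"
}}

```text
clock: 5.2
tool_pos: [562.1, 37.8, 198.8]
eef_rot: [0.993, 0.116, 0.001, 0.0]
wrist_force: [-0.3, -1.1, -0.5]
width: 0.624
finger_force: 63.1
```

Emit:
{"fn": "arm_command", "kwargs": {
  "rows": "-0.22 0.95 0 0 1;-0.22 0.95 0 0 1;-0.22 0.95 0 0 1;0 0 0 0 1;0 0 0 0 1"
}}

```text
clock: 5.7
tool_pos: [562.7, -78.7, 198.3]
eef_rot: [0.993, 0.115, 0.001, -0.0]
wrist_force: [1.0, -0.1, -0.5]
width: 0.626
finger_force: 63.1
```

```bash
python3 -c "
from h import *
print(arm.read_state()['width'])
plan([564,-78.4,22],-76.5)"
```

```text
0.6257113621486391
shift units [0.027 0.    4.407] tool y azimuth -76.81 turn units -0.05194455411780533 tilt [ 1.e-03  2.e-04 -1.e+00]
```

Emit:
{"fn": "arm_command", "kwargs": {
  "rows": "0.03 0 1 0 1;0 0 1 0 1;0 0 1 0 1;0 0 0.9 0 1;0 0 0.3 0 1"
}}

```text
clock: 6.2
tool_pos: [560.8, -75.3, 25.6]
eef_rot: [0.993, 0.117, -0.003, -0.001]
wrist_force: [-1.1, 0.7, -0.9]
width: 0.618
finger_force: 63.1
```

Emit:
{"fn": "arm_command", "kwargs": {
  "rows": "0 0 0.15 0 1;0 0 0.05 0 1;0 0 0 0 1;0 0 0 0 1;0 0 0 0 1"
}}

```text
clock: 6.7
tool_pos: [565.0, -78.0, 22.8]
eef_rot: [0.993, 0.116, 0.001, 0.0]
wrist_force: [-0.3, -0.4, -1.1]
width: 0.619
finger_force: 63.1
```

Emit:
{"fn": "arm_command", "kwargs": {
  "rows": "-0.02 0 0.03 0 1;0 0 0 0 1;0 0 0 0 0;0 0 0 0 0;0 0 0 0 0"
}}

```text
clock: 7.2
tool_pos: [562.9, -77.9, 20.0]
eef_rot: [0.993, 0.116, -0.0, -0.0]
wrist_force: [0.1, -0.4, 0.3]
width: 0.998
finger_force: 0.0
```

Emit:
{"fn": "arm_command", "kwargs": {
  "rows": "0 0 0 0 0;0 0 -0.3 0 0;0 0 -0.7 0 0;0 0 -1 0 0;0 0 -1 0 0"
}}

```text
clock: 7.7
tool_pos: [562.6, -77.8, 141.7]
eef_rot: [0.993, 0.116, -0.0, -0.0]
wrist_force: [0.9, -0.7, -0.3]
width: 0.999
finger_force: 0.0
```

Emit:
{"fn": "arm_command", "kwargs": {
  "rows": "0 0 -1 0 0;-0.57 0 -1 0 0;0 0 -0.7 0 0;0 0 0 0 0;0 0 0 0 0"
}}

```text
clock: 8.2
tool_pos: [541.3, -83.3, 249.6]
eef_rot: [0.993, 0.116, 0.001, 0.001]
wrist_force: [-0.5, 0.1, -0.9]
width: 1.001
finger_force: 0.0
```

```bash
python3 - <<'E'
from h import *
import json
s=arm.read_state();p=arm.camera_params("wrist");im=arm.get_image("wrist")[:,:,::-1]
cv2.imwrite("pics/w3.png",im);json.dump({k:np.array(v).tolist() for k,v in p.items()},open("w3.json","w"))
b=cv2.GaussianBlur(im,(3,3),0).astype(int)
print(s["clock"],s["tool_pos"],proj(p,[562,-79,34]))
E
```

```text
8.2 [541.3420244  -83.28202084 249.57026853] [252.2492226  145.24530621]
```

View pics/w3.png

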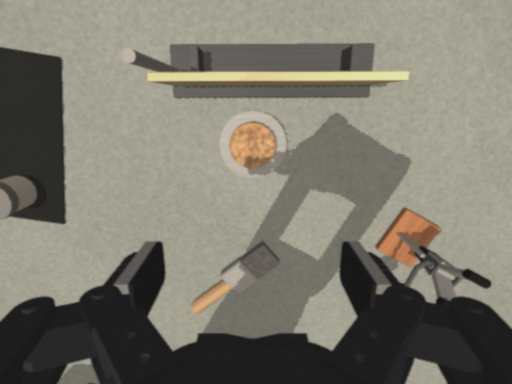

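The cork lies on the plate and looks well centred: plate about (253,144), cork about (253,145). I'll measure it and plan the slice.

```bash
python3 - <<'E'
from h import *
import json
im=cv2.imread("pics/w3.png");p=json.load(open("w3.json"))
b=cv2.GaussianBlur(im,(3,3),0).astype(int);g=b[:,:,1]-b[:,:,2]
e=ell((g<=-6)&(b.sum(2)>240),(108,182,215,291));print(e,"plate",back(p,*e[0],18))
e=ell((b[:,:,2]-b[:,:,0])>45,(108,182,215,291));print(e,"cork",back(p,*e[0],34))
plan([551.8-20,333.1,250],-76.5)
E
```

```text
((252.1171417236328, 143.40765380859375), (65.52657318115234, 67.46350860595703), 42.3830680847168) plate [561.91922366 -78.89581759  18.        ]
((251.92868041992188, 144.47247314453125), (45.78052520751953, 46.395469665527344), 79.20883178710938) cork [562.80993002 -78.41499489  34.        ]
shift units [  2.179 -10.175  -0.05 ] tool y azimuth -76.7 turn units -0.03274137677063985 tilt [-3.e-04  1.e-04 -1.e+00]
```

Emit:
{"fn": "arm_command", "kwargs": {
  "rows": "0.2 -0.95 0 0 0;0.2 -0.95 0 0 0;0.2 -0.95 0 0 0;0.2 -0.95 0 0 0;0.2 -0.95 0 0 0"
}}

```text
clock: 8.75
tool_pos: [534.9, 112.4, 245.9]
eef_rot: [0.993, 0.116, -0.002, -0.0]
wrist_force: [0.3, -0.1, 0.3]
width: 1.0
finger_force: 0.0
```

Emit:
{"fn": "arm_command", "kwargs": {
  "rows": "0.2 -0.95 0 0 0;0.2 -0.95 0 0 0;0.2 -0.95 0 0 0;0.2 -0.95 0 0 0;0.2 -0.95 0 0 0"
}}

```text
clock: 9.25
tool_pos: [530.1, 306.4, 245.7]
eef_rot: [0.993, 0.116, -0.002, 0.001]
wrist_force: [-0.1, -0.3, 0.2]
width: 0.999
finger_force: 0.0
```

Emit:
{"fn": "arm_command", "kwargs": {
  "rows": "0.18 -0.6 0 0 0;0 0 0 0 0;0 0 0 0 0;0 0 0 0 0;0 0 0 0 0"
}}

```text
clock: 9.75
tool_pos: [532.9, 328.8, 247.7]
eef_rot: [0.993, 0.115, -0.0, 0.0]
wrist_force: [0.0, -0.6, 1.2]
width: 1.0
finger_force: 0.0
```

```bash
python3 - <<'E'
from h import *
s=arm.read_state();p=arm.camera_params("wrist");im=arm.get_image("wrist")[:,:,::-1]
cv2.imwrite("pics/w4.png",im)
u,v=map(int,proj(p,[552,333,17]));print(u,v,s["tool_pos"])
e=ell(im[:,:,2].astype(int)>110,(v-28,v+28,u-32,u+32));w=back(p,*e[0],17);print(e,w)
plan([w[0]+.5,w[1],6],-76.5)
E
```

```text
252 144 [532.91476454 328.80963132 247.65542122]
((251.1133575439453, 144.1179962158203), (36.12188720703125, 36.326107025146484), 69.99323272705078) [551.7269699  334.26638173  17.        ]
shift units [ 0.501 -0.022  6.048] tool y azimuth -76.78 turn units -0.04660189239078486 tilt [-3.e-04 -3.e-04 -1.e+00]
```

Emit:
{"fn": "arm_command", "kwargs": {
  "rows": "0.2 0 1 0 0;0.2 -0.02 1 0 0;0.1 0 1 0 0;0 0 1 0 0;0 0 1 0 0"
}}

```text
clock: 10.3
tool_pos: [552.6, 334.6, 47.0]
eef_rot: [0.993, 0.115, 0.0, -0.0]
wrist_force: [0.2, 0.0, -0.2]
width: 0.997
finger_force: 0.0
```

Emit:
{"fn": "arm_command", "kwargs": {
  "rows": "0 0 0.6 0 0;0 0 0.3 0 0;0 0 0.12 0 0;0 0 0 0 0;0 0 0 0 1"
}}

```text
clock: 10.8
tool_pos: [553.6, 336.0, 9.3]
eef_rot: [0.993, 0.116, 0.002, -0.0]
wrist_force: [0.0, 0.7, -0.2]
width: 0.857
finger_force: 0.0
```

Emit:
{"fn": "arm_command", "kwargs": {
  "rows": "0 0 0 0 1;0 0 0 0 1;0 0 0 0 1;0 0 0 0 1;0 0 0 0 1"
}}

```text
clock: 11.3
tool_pos: [553.3, 336.1, 9.4]
eef_rot: [0.993, 0.116, 0.001, -0.0]
wrist_force: [-0.6, -0.2, 5.7]
width: 0.476
finger_force: 59.7
```

```bash
python3 -c "
from h import *
s=arm.read_state();print(s['tool_pos'])
d=s['tool_pos']-[551.7,334.3,4];print(d)
plan([562.8+d[0],-78.4,200],-76.5)"
```

```text
[553.33176868 336.08255395   9.37941955]
[1.63176868 1.78255395 5.37941955]
shift units [-2.103 10.145 -4.777] tool y azimuth -76.68 turn units -0.03047839832138995 tilt [ 0.0027  0.0012 -1.    ]
```

Emit:
{"fn": "arm_command", "kwargs": {
  "rows": "0 0 -0.3 0 1;0 0 -1 0 1;0 0 -1 0 1;0 0 -1 0 1;0 0 -1 0 1"
}}

```text
clock: 11.8
tool_pos: [551.8, 335.4, 181.9]
eef_rot: [0.993, 0.116, 0.0, -0.0]
wrist_force: [0.8, 0.3, -0.2]
width: 0.479
finger_force: 60.7
```

Emit:
{"fn": "arm_command", "kwargs": {
  "rows": "-0.1 0.5 -0.4 0 1;-0.2 0.95 0 0 1;-0.2 0.95 0 0 1;-0.2 0.95 0 0 1;-0.2 0.95 0 0 1"
}}

```text
clock: 12.3
tool_pos: [556.4, 158.5, 196.4]
eef_rot: [0.993, 0.116, 0.001, -0.0]
wrist_force: [0.3, -0.1, 0.7]
width: 0.473
finger_force: 60.7
```

Emit:
{"fn": "arm_command", "kwargs": {
  "rows": "-0.2 0.95 0 0 1;-0.2 0.95 0 0 1;-0.2 0.95 0 0 1;-0.2 0.95 0 0 1;-0.2 0.95 0 0 1"
}}

```text
clock: 12.8
tool_pos: [561.3, -35.8, 196.3]
eef_rot: [0.993, 0.116, 0.001, 0.0]
wrist_force: [1.0, 0.3, -0.8]
width: 0.476
finger_force: 60.7
```

Emit:
{"fn": "arm_command", "kwargs": {
  "rows": "-0.2 0.95 0 0 1;0 0.1 0 0 1;0 0 0 0 1;0 0 0 0 1;0 0 0 0 1"
}}

```text
clock: 13.3
tool_pos: [563.3, -75.7, 195.4]
eef_rot: [0.993, 0.117, 0.0, -0.0]
wrist_force: [0.0, 1.1, -0.6]
width: 0.475
finger_force: 60.7
```

```bash
python3 -c "
from h import *
s=arm.read_state();print(s['tool_pos'])
plan([563.5,-78,40],-76.5)"
```

```text
[563.29174437 -75.66343449 195.44361492]
shift units [-0.009  0.059  3.886] tool y azimuth -76.6 turn units -0.017128118212535053 tilt [-0.e+00  4.e-04 -1.e+00]
```

Emit:
{"fn": "arm_command", "kwargs": {
  "rows": "0 0.06 1 0 1;0 0 1 0 1;0 0 1 0 1;0 0 0.6 0 1;0 0 0.2 0 1"
}}

```text
clock: 13.8
tool_pos: [561.3, -77.3, 39.9]
eef_rot: [0.993, 0.117, -0.003, -0.001]
wrist_force: [-0.6, -0.4, -1.2]
width: 0.474
finger_force: 60.8
```

Emit:
{"fn": "arm_command", "kwargs": {
  "rows": "0 0 0.05 0 1;0 0 0 0 1;0 0 0 0 1;0 0 0 0 1;0 0 0 0 1"
}}

```text
clock: 14.3
tool_pos: [564.7, -79.6, 42.5]
eef_rot: [0.993, 0.116, 0.001, 0.0]
wrist_force: [0.1, -0.8, -0.6]
width: 0.476
finger_force: 60.8
```

Emit:
{"fn": "arm_command", "kwargs": {
  "rows": "-0.01 -0.03 0.05 0 1;0 0 0 0 1;0 0 0.03 0 1;0 0 0 0 1;0 0 0 0 1"
}}

```text
clock: 14.8
tool_pos: [563.3, -78.3, 39.3]
eef_rot: [0.993, 0.116, -0.0, -0.0]
wrist_force: [-5.3, 1.2, 8.8]
width: 0.475
finger_force: 61.9
```

Emit:
{"fn": "arm_command", "kwargs": {
  "rows": "0 0 -0.015 0 1;0 0 0 0 0;0 0 0 0 0;0 0 0 0 0;0 0 0 0 0"
}}

```text
clock: 15.3
tool_pos: [563.1, -78.3, 38.5]
eef_rot: [0.993, 0.116, -0.0, -0.0]
wrist_force: [0.5, 0.5, -0.4]
width: 0.998
finger_force: 0.0
```

Emit:
{"fn": "arm_command", "kwargs": {
  "rows": "0 0 0 0 0;0 0 -0.3 0 0;0 0 -0.7 0 0;0 0 -1 0 0;0 0 -1 0 0"
}}

```text
clock: 15.8
tool_pos: [562.8, -78.2, 160.4]
eef_rot: [0.993, 0.116, -0.0, -0.0]
wrist_force: [-0.1, 0.5, -0.8]
width: 1.002
finger_force: 0.0
```

Emit:
{"fn": "arm_command", "kwargs": {
  "rows": "0 0 -1 0 0;-0.57 0 -1 0 0;0 0 -0.3 0 0;0 0 0 0 0;0 0 0 0 0"
}}

```text
clock: 16.3
tool_pos: [540.8, -83.3, 249.8]
eef_rot: [0.993, 0.116, -0.0, -0.0]
wrist_force: [-0.4, 0.9, -0.0]
width: 0.999
finger_force: 0.0
```

```bash
python3 - <<'E'
from h import *
s=arm.read_state();p=arm.camera_params("wrist");im=arm.get_image("wrist")[:,:,::-1]
cv2.imwrite("pics/w5.png",im)
b=cv2.GaussianBlur(im,(3,3),0).astype(int);g=b[:,:,1]-b[:,:,2]
e=ell((b[:,:,2]-b[:,:,0])>45,(108,182,215,291));print(s["tool_pos"],e,"cork",back(p,*e[0],34))
e=ell((b[:,:,0]>185),(108,182,215,291));print(e,"slice",back(p,*e[0],47))
plan([477,-324,240],-12)
cv2.imwrite("pics/w5b.png",np.hstack([cv2.resize(im[100:190,205:305],None,fx=4,fy=4,interpolation=2),cv2.resize(im[190:280,370:470],None,fx=4,fy=4,interpolation=2)]))
E
```

```text
[540.788602   -83.3489941  249.81150362] ((252.25689697265625, 143.57400512695312), (45.96477127075195, 46.319705963134766), 60.67556381225586) cork [562.68533918 -78.3751862   34.        ]
((252.3391876220703, 145.49874877929688), (33.179893493652344, 36.30229568481445), 81.4215316772461) slice [562.36888796 -78.53429502  47.        ]
shift units [-2.926  5.495  0.217] tool y azimuth -76.69 turn units -10.782047056266284 tilt [-0.0028  0.001  -1.    ]
```

View pics/w5b.png

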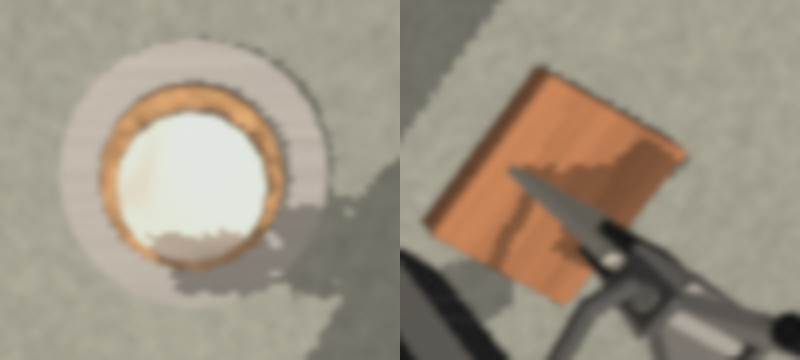

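```bash
python3 -c "
from h import *
plan([471,-354,280],-12)"
```

```text
shift units [-3.247  6.189 -0.783] tool y azimuth -76.69 turn units -10.782047056266284 tilt [-0.0028  0.001  -1.    ]
```

Emit:
{"fn": "arm_command", "kwargs": {
  "rows": "-0.46 0.88 -0.2 0 0;-0.46 0.88 -0.2 0 0;-0.46 0.88 -0.2 0 0;-0.46 0.88 -0.2 0 0;-0.46 0.88 0 0 0"
}}

```text
clock: 16.85
tool_pos: [491.5, -277.1, 281.3]
eef_rot: [0.993, 0.116, -0.001, -0.001]
wrist_force: [1.0, -0.0, -0.7]
width: 1.002
finger_force: 0.0
```

Emit:
{"fn": "arm_command", "kwargs": {
  "rows": "-0.46 0.88 0 0 0;-0.46 0.88 0 -1 0;0 0 0 -1 0;0 0 0 -1 0;0 0 0 -1 0"
}}

```text
clock: 17.35
tool_pos: [471.6, -352.8, 279.3]
eef_rot: [0.947, 0.321, -0.001, -0.002]
wrist_force: [0.2, 0.3, -0.4]
width: 0.998
finger_force: 0.0
```

Emit:
{"fn": "arm_command", "kwargs": {
  "rows": "0 0 0 -1 0;0 0 0 -1 0;0 0 0 -1 0;0 0 0 -1 0;0 0 0 -1 0"
}}

```text
clock: 17.85
tool_pos: [472.0, -352.2, 279.5]
eef_rot: [0.831, 0.556, -0.0, -0.002]
wrist_force: [-0.2, 0.5, 0.0]
width: 1.001
finger_force: 0.0
```

Emit:
{"fn": "arm_command", "kwargs": {
  "rows": "0 0 0 -1 0;0 0 0 -0.8 0;0 0 0 0 0;0 0 0 0 0;0 0 0 0 0"
}}

```text
clock: 18.35
tool_pos: [472.3, -352.7, 281.6]
eef_rot: [0.777, 0.629, -0.0, -0.001]
wrist_force: [-0.1, -0.5, -0.6]
width: 1.0
finger_force: 0.0
```

```bash
python3 - <<'E'
from h import *
import json
s=arm.read_state();p=arm.camera_params("wrist");im=arm.get_image("wrist")[:,:,::-1]
cv2.imwrite("pics/w6.png",im);json.dump({k:np.array(v).tolist() for k,v in p.items()},open("w6.json","w"))
u,v=proj(p,[477,-324,127]);print(u,v)
c=im[0:300,100:400];print(s["clock"],s["tool_pos"]);plan([477,-324,240],-12)
cv2.imwrite("pics/w6b.png",cv2.resize(c,(600,600),interpolation=2))
E
```

```text
250.91060241483032 146.06913430761074
18.35 [ 472.25792058 -352.71422493  281.55030701]
shift units [ 0.728 -0.034  1.049] tool y azimuth -11.96 turn units 0.0063533622546169495 tilt [-8.e-04  8.e-04 -1.e+00]
```

View pics/w6b.png

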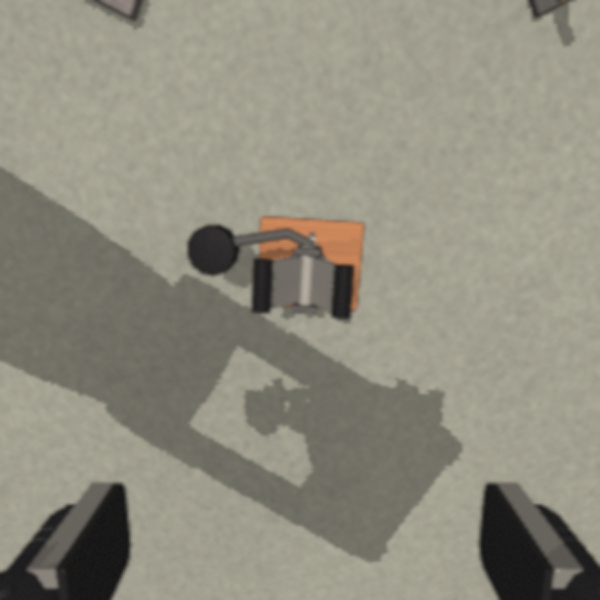

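The handle bars are at crop (262,285) and (342,292), the lamp is at (213,249), and the foot's far edge runs (262,218)-(363,222). The lamp side is image left, toward tool -y. Now the numbers.

```bash
python3 - <<'E'
from h import *
import json
im=cv2.imread("pics/w6.png");p=json.load(open("w6.json"))
d=cv2.GaussianBlur(im,(3,3),0).astype(int)
dark=(d.sum(2)<110).astype(np.uint8)
n,l,st,ce=cv2.connectedComponentsWithStats(dark);pts={}
for i in range(1,n):
    if st[i,4]>60 and st[i,1]<200:
        c,r=ce[i];rc=cv2.minAreaRect(np.argwhere(l==i)[:,::-1].astype(np.float32))
        print(st[i],ce[i].round(1),rc)
        print("   world z127",back(p,c,r,127).round(1),"z91",back(p,c,r,91).round(1))
f=lambda x,y:(100+x/2,y/2)
c=[back(p,*f(x,y),12) for x,y in((262,218),(363,222))]
print(c,np.degrees(np.arctan2(*(c[1]-c[0])[1::-1])))
E
```

```text
[array([ 457.28561391, -287.20950976,   12.        ]), array([ 522.46034669, -303.67327455,   12.        ])] -14.176881994008376
```

```bash
python3 - <<'E'
from h import *
import json
im=cv2.imread("pics/w6.png");p=json.load(open("w6.json"))
d=cv2.GaussianBlur(im,(3,3),0).astype(int).sum(2)
print(d[142,225:280:2])
for thr in(130,150,180):
  dark=(d<thr).astype(np.uint8);n,l,st,ce=cv2.connectedComponentsWithStats(dark)
  for i in range(1,n):
    if st[i,4]>60 and 90<st[i,1]<165 and st[i,4]<1500:
        c,r=ce[i];rc=cv2.minAreaRect(np.argwhere(l==i)[:,::-1].astype(np.float32))
        print(thr,st[i],ce[i].round(1),np.round(rc[1],1),round(rc[2],1),"z127",back(p,c,r,131).round(1),"z91",back(p,c,r,91).round(1))
E
```

```text
[325 152 111 112  97 161 292 319 319 321 321 324 357 465 494 407 337 331
 330 329 295 154 105 117 105 150 298 378]
130 [196 119  23  17 192] [205.1 128.3] [22.4 14.2] 11.9 z127 [ 437.6 -297.5  131. ] z91 [ 430.7 -299.9   91. ]
130 [228 130   7  25 168] [230.9 142.2] [24.  6.] 90.0 z127 [ 458.9 -315.7  131. ] z91 [ 455.  -320.5   91. ]
130 [267 134   9  24 170] [270.7 145.4] [ 7.1 23.3] 4.1 z127 [ 496.3 -326.8  131. ] z91 [ 497.4 -333.1   91. ]
150 [195 114  24  22 408] [206.3 124.6] [21. 23.] 90.0 z127 [ 439.6 -294.4  131. ] z91 [ 433.  -296.3   91. ]
150 [227 130   9  25 193] [230.7 142. ] [24.  8.] 90.0 z127 [ 458.7 -315.5  131. ] z91 [ 454.8 -320.3   91. ]
150 [267 133   9  26 193] [270.9 145.2] [ 8. 25.] 5.2 z127 [ 496.4 -326.6  131. ] z91 [ 497.6 -332.9   91. ]
180 [195 113  24  24 439] [206.3 124.6] [22.8 22.8] 63.4 z127 [ 439.6 -294.4  131. ] z91 [ 433.  -296.3   91. ]
180 [227 129   9  27 223] [230.8 141.9] [26.  8.] 90.0 z127 [ 458.8 -315.4  131. ] z91 [ 454.8 -320.2   91. ]
180 [266 133  10  26 225] [270.7 145.3] [25.  9.] 90.0 z127 [ 496.2 -326.7  131. ] z91 [ 497.4 -333.1   91. ]
```

Emit:
{"fn": "arm_command", "kwargs": {
  "rows": "0 0 0 0.6 0;0 0 0 0 0;0 0 0 0 0;0 0 0 0 0;0 0 0 0 0"
}}

```text
clock: 18.9
tool_pos: [472.4, -353.0, 282.7]
eef_rot: [0.796, 0.606, 0.0, 0.0]
wrist_force: [-0.2, 0.7, 0.4]
width: 0.999
finger_force: 0.0
```

```bash
python3 -c "
from h import *
plan([477.6,-321,107],-15.5)"
```

```text
shift units [ 0.805 -0.088  4.394] tool y azimuth -15.47 turn units 0.005707057198504136 tilt [ 0. -0. -1.]
```

Emit:
{"fn": "arm_command", "kwargs": {
  "rows": "0.8 -0.09 0 0 0;0 0 1 0 0;0 0 1 0 0;0 0 1 0 0;0 0 0.5 0 0"
}}

```text
clock: 19.4
tool_pos: [475.7, -319.5, 138.6]
eef_rot: [0.796, 0.606, -0.001, -0.003]
wrist_force: [-0.6, -0.4, 0.6]
width: 0.998
finger_force: 0.0
```

Emit:
{"fn": "arm_command", "kwargs": {
  "rows": "0 0 0.5 0 0;0 0 0.3 0 0;0 0 0.1 0 0;0 0 0 0 0;0 0 0 0 0"
}}

```text
clock: 19.9
tool_pos: [478.2, -321.8, 108.0]
eef_rot: [0.796, 0.605, 0.0, 0.001]
wrist_force: [0.2, 0.0, -0.3]
width: 0.999
finger_force: 0.0
```

Emit:
{"fn": "arm_command", "kwargs": {
  "rows": "0 0 0 0 0.3;0 0 0 0 0.4;0 0 0 0 0.5;0 0 0 0 1;0 0 0 0 1"
}}

```text
clock: 20.4
tool_pos: [479.6, -322.8, 110.5]
eef_rot: [0.796, 0.605, 0.001, 0.003]
wrist_force: [-0.3, 1.9, 13.9]
width: 0.252
finger_force: 58.2
```

Emit:
{"fn": "arm_command", "kwargs": {
  "rows": "0 0 0 0 1;0 0 0 0 1;0 0 0 0 1;0 0 0 0 1;0 0 0 0 1"
}}

```text
clock: 20.9
tool_pos: [479.6, -322.8, 110.5]
eef_rot: [0.796, 0.605, 0.001, 0.003]
wrist_force: [-1.1, 1.2, 14.5]
width: 0.254
finger_force: 58.2
```

Emit:
{"fn": "arm_command", "kwargs": {
  "rows": "0 0 -0.3 0 1;0 0 -0.5 0 1;0 0 -0.8 0 1;0 0 -0.8 0 1;0 0 -0.8 0 1"
}}

```text
clock: 21.4
tool_pos: [477.1, -320.8, 235.9]
eef_rot: [0.796, 0.605, -0.0, -0.0]
wrist_force: [0.5, -0.5, -0.4]
width: 0.246
finger_force: 59.5
```

Emit:
{"fn": "arm_command", "kwargs": {
  "rows": "0 0 0 -0.8 1;0 0 0 -0.8 1;0 0 0 -0.8 1;0 0 0 -0.8 1;0 0 0 -0.8 1"
}}

```text
clock: 21.9
tool_pos: [477.2, -321.0, 234.8]
eef_rot: [0.651, 0.759, 0.0, -0.0]
wrist_force: [0.9, 0.4, -0.7]
width: 0.253
finger_force: 59.5
```

Emit:
{"fn": "arm_command", "kwargs": {
  "rows": "0 0 0 -0.8 1;0 0 0 0 1;0 0 0 0 1;0 0 0 0 1;0 0 0 0 1"
}}

```text
clock: 22.4
tool_pos: [477.5, -321.2, 234.7]
eef_rot: [0.621, 0.784, 0.0, -0.0]
wrist_force: [-0.8, 0.2, -0.9]
width: 0.252
finger_force: 59.5
```

```bash
python3 -c "
from h import *
print(arm.read_state()['width'])
plan([633.5,-62,230],13.48)"
```

```text
0.25172757557073894
shift units [5.412 5.282 0.118] tool y azimuth 13.25 turn units -0.03811105798863915 tilt [-0.e+00  1.e-04 -1.e+00]
```

Emit:
{"fn": "arm_command", "kwargs": {
  "rows": "0.68 0.66 0 -0.04 1;0.68 0.66 0 0 1;0.68 0.66 0 0 1;0.68 0.66 0 0 1;0.68 0.66 0 0 1"
}}

```text
clock: 22.9
tool_pos: [574.7, -156.8, 234.8]
eef_rot: [0.619, 0.785, 0.0, 0.0]
wrist_force: [0.0, -1.1, -0.5]
width: 0.248
finger_force: 59.5
```

Emit:
{"fn": "arm_command", "kwargs": {
  "rows": "0.68 0.66 0 0 1;0.68 0.66 0 0 1;0.65 0.66 0 0 1;0 0 0 0 1;0 0 0 0 1"
}}

```text
clock: 23.4
tool_pos: [632.3, -60.7, 234.4]
eef_rot: [0.618, 0.786, -0.0, -0.0]
wrist_force: [-0.1, -0.5, -1.4]
width: 0.25
finger_force: 59.5
```

```bash
python3 - <<'E'
from h import *
import json
s=arm.read_state();p=arm.camera_params("wrist");im=arm.get_image("wrist")[:,:,::-1]
cv2.imwrite("pics/w7.png",im);json.dump({k:np.array(v).tolist() for k,v in p.items()},open("w7.json","w"))
print(s["tool_pos"],s["width"]);plan([633.5,-62,170],13.48)
b=cv2.GaussianBlur(im,(3,3),0).astype(int)
m=(b[:,:,2]>170)&(b[:,:,2]-b[:,:,0]>45)
e=[proj(p,[633.5-.233*t,-62+.9725*t,100]) for t in(-100,-50,0,50,85)];print(np.round(e,1))
for r in range(0,384,25):
    c=np.nonzero(m[r,200:310])[0]
    if len(c): q=back(p,200+(c.min()+c.max())/2,r,100);print(r,200+c.min(),200+c.max(),q.round(1), "dx",round((q-[633.5,-62,100])@[.9725,.233,0],1))
E
```

```text
[632.32499446 -60.65479242 234.37331062] 0.24995168298809944
shift units [-0.02   0.035  1.61 ] tool y azimuth 13.56 turn units 0.013334989884529117 tilt [-8.e-04 -4.e-04 -1.e+00]
[[252.6 272.7]
 [252.8 229.1]
 [253.  181.1]
 [253.2 128. ]
 [253.3  87.4]]
75 248 257 [610.6  30.3 100. ] dx -0.8
100 249 257 [615.9  10.3 100. ] dx -0.2
125 248 257 [620.6 -10.9 100. ] dx -0.6
150 200 257 [604.3 -38.2 100. ] dx -22.8
175 205 256 [611.3 -61.2 100. ] dx -21.4
275 249 255 [ 656.8 -162.2  100. ] dx -0.6
300 249 256 [ 664.7 -192.3  100. ] dx -0.0
```

View pics/w7.png

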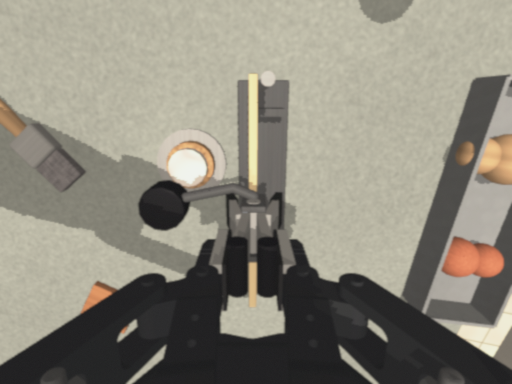

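The clip is held squarely over the screen: the edge is at column 253 and the jaws straddle it. The lamp (165,205) is on the plate's side. I'll descend now.

Emit:
{"fn": "arm_command", "kwargs": {
  "rows": "0 0 0.5 0 1;0 0 0.5 0 1;0 0 0.5 0 1;0 0 0.4 0 1;0 0 0.2 0 1"
}}

```text
clock: 23.95
tool_pos: [631.0, -62.3, 148.8]
eef_rot: [0.619, 0.785, -0.001, -0.001]
wrist_force: [0.0, 0.7, -0.8]
width: 0.25
finger_force: 59.5
```

Emit:
{"fn": "arm_command", "kwargs": {
  "rows": "0 0 0.2 0 1;0 0 0.1 0 1;0 0 0 0 1;0 0 0 0 1;0 0 0 0 1"
}}

```text
clock: 24.45
tool_pos: [632.8, -61.4, 139.6]
eef_rot: [0.619, 0.786, 0.0, 0.001]
wrist_force: [-0.0, 0.7, -1.1]
width: 0.249
finger_force: 59.5
```

Emit:
{"fn": "arm_command", "kwargs": {
  "rows": "0 0 0.08 0 1;0 0 0.05 0 1;0 0 0 0 1;0 0 0 0 1;0 0 0 0 1"
}}

```text
clock: 24.95
tool_pos: [633.4, -61.4, 135.7]
eef_rot: [0.619, 0.786, 0.001, 0.001]
wrist_force: [-2.1, 0.5, 7.6]
width: 0.251
finger_force: 60.4
```

Emit:
{"fn": "arm_command", "kwargs": {
  "rows": "0 0 0.05 0 1;0 0 0.04 0 0.68;0 0 0.04 0 0.6;0 0 0.04 0 0.5;0 0 0.04 0 0.4"
}}

```text
clock: 25.45
tool_pos: [632.4, -61.4, 125.2]
eef_rot: [0.619, 0.786, 0.0, 0.0]
wrist_force: [0.2, -0.1, 0.2]
width: 0.599
finger_force: 0.0
```

Emit:
{"fn": "arm_command", "kwargs": {
  "rows": "0 0 0 0 0.3;0 0 0 0 0.1;0 0 0 0 0;0 0 0 0 0;0 0 0 0 0"
}}

```text
clock: 25.95
tool_pos: [632.3, -61.4, 125.1]
eef_rot: [0.619, 0.786, 0.0, -0.0]
wrist_force: [-0.8, -0.3, -0.8]
width: 1.001
finger_force: 0.0
```

Emit:
{"fn": "arm_command", "kwargs": {
  "rows": "0 0 -0.3 0 0;0 0 -0.5 0 0;0 0 -0.5 0 0;0 0 -0.4 0 0.67;0 0 0 0 0.67"
}}

```text
clock: 26.45
tool_pos: [634.3, -61.8, 197.2]
eef_rot: [0.619, 0.786, 0.001, 0.003]
wrist_force: [0.4, 0.6, 0.8]
width: 0.691
finger_force: 0.0
```

Emit:
{"fn": "arm_command", "kwargs": {
  "rows": "0 0 0 0 0.67;0 0 0 0 0.67;0 0 0.4 0 0.67;0 0 0.2 0 0.67;0 0 0 0 0.67"
}}

```text
clock: 26.95
tool_pos: [630.2, -61.0, 165.4]
eef_rot: [0.619, 0.786, -0.001, -0.003]
wrist_force: [-0.6, 0.5, -0.1]
width: 0.332
finger_force: 0.0
```

Emit:
{"fn": "arm_command", "kwargs": {
  "rows": "0.0 0 0.08 0 0.67;0 0 0.06 0 0.67;0 0 0 0 0.67;0 0 0 0 0.67;0 0 0 0 0.67"
}}

```text
clock: 27.45
tool_pos: [632.5, -61.4, 163.9]
eef_rot: [0.619, 0.786, 0.0, 0.0]
wrist_force: [-0.4, 1.2, -0.1]
width: 0.329
finger_force: 0.0
```

Emit:
{"fn": "arm_command", "kwargs": {
  "rows": "0.0 0 0.05 0 0.67;0 0 0.05 0 0.67;0 0 0 0 0.67;0 0 0 0 0.67;0 0 0 0 0.67"
}}

```text
clock: 27.95
tool_pos: [632.3, -61.4, 159.5]
eef_rot: [0.619, 0.786, 0.0, 0.0]
wrist_force: [0.2, 0.4, -0.5]
width: 0.325
finger_force: 0.0
```

Emit:
{"fn": "arm_command", "kwargs": {
  "rows": "0.0 0 0.05 0 0.67;0 0 0.05 0 0.67;0 0 0 0 0.67;0 0 0 0 0.67;0 0 0 0 0.67"
}}

```text
clock: 28.45
tool_pos: [632.9, -61.6, 157.5]
eef_rot: [0.619, 0.786, 0.0, 0.001]
wrist_force: [-3.7, 0.0, 8.9]
width: 0.334
finger_force: 4.5
```

Emit:
{"fn": "arm_command", "kwargs": {
  "rows": "0.0 0 0.04 0 0.67;0 0 0.04 0 0.67;0 0 0 0 0.67;0 0 0 0 0.67;0 0 0 0 0.67"
}}

```text
clock: 28.95
tool_pos: [633.5, -61.8, 157.4]
eef_rot: [0.619, 0.786, 0.001, 0.002]
wrist_force: [-9.7, 2.1, 21.8]
width: 0.331
finger_force: 11.1
```

It met firm resistance at the seated height with 22 N. Now I'll retreat and check.

Emit:
{"fn": "arm_command", "kwargs": {
  "rows": "0 0 -0.2 0 0.67;0 0 -0.5 0 0.67;0 0 -0.9 0 0.67;0 0 -0.8 0 0.67;0 0 -0.5 0 0.67"
}}

```text
clock: 29.45
tool_pos: [633.1, -61.6, 271.3]
eef_rot: [0.619, 0.786, 0.001, 0.002]
wrist_force: [0.6, 0.3, 0.5]
width: 0.329
finger_force: 0.0
```

Emit:
{"fn": "arm_command", "kwargs": {
  "rows": "-0.6 0 0 0 0.67;-0.9 0 0 0 0.67;-0.9 0 0 0 0.67;0 0 0 0 0.67;0 0 0 0 0.67"
}}

```text
clock: 29.95
tool_pos: [654.5, -155.4, 267.5]
eef_rot: [0.619, 0.785, -0.0, -0.001]
wrist_force: [0.8, -0.1, 0.7]
width: 0.327
finger_force: 0.0
```

```bash
python3 - <<'E'
from h import *
s=arm.read_state();p=arm.camera_params("wrist");im=arm.get_image("wrist")[:,:,::-1]
ps=arm.camera_params("scene");sc=arm.get_image("scene")[:,:,::-1]
cv2.imwrite("pics/w8.png",im);cv2.imwrite("pics/s8.png",sc)
print(s["clock"],s["tool_pos"])
X=np.array([.9725,.233,0]);Y=np.array([-.233,.9725,0]);O=np.array([633,-62,116.])
e=lambda a:O+a[0]*X+a[1]*Y+np.array([0,0,a[2]])
c=sc[150:280,170:340].copy();c=cv2.resize(c,None,fx=2.35,fy=2.35,interpolation=2)
w=cv2.resize(im,(400,300))
for a in((-54,12,0),(19,13,37),(19,-13,37),(-19,13,37),(-19,-13,37)):
    u,v=proj(ps,e(a));cv2.circle(c,(int((u-170+.5)*2.35),int((v-150+.5)*2.35)),2,(255,0,255),-1)
    u,v=proj(p,e(a));cv2.circle(w,(int(u*.78),int(v*.78)),2,(255,0,255),-1)
o=np.zeros((310,800,3),np.uint8);o[:c.shape[0],:c.shape[1]]=c[:310,:800];o[:300,400:800]=w
cv2.imwrite("pics/chk.png",o)
E
```

```text
29.95 [ 654.52321787 -155.41241855  267.54074319]
```

View pics/chk.png

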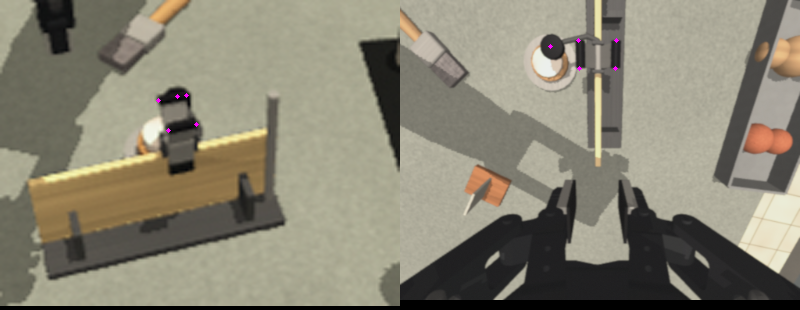

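The clip sits upright on the edge, with its bars and lamp where the fully seated pose predicts. The lamp is at (552,46), on the plate's side, and the stack at (550,62) is intact. I'll hand in.

```bash
python3 -c "
from rig import arm
print(arm.sign_off())"
```

```text
the job is handed in; nothing more can be done
None
```

I handed in the job at about 30 s: cork on the plate and slice on the cork, each about 1 mm off centre by camera, and the lamp clip pushed fully down on the screen behind the plate, lamp head on the plate's side; no verdict was returned.

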